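Snug the screw clamp on the mended tray

TASK

The small pink tray has just been glued and lies on the bed of one of the two screw clamps; the other clamp holds a wooden clothes peg. Crank the handle of the tray's clamp clockwise until its pad meets the tray, then snug it with about an eighth of a turn more, not harder, and let go. Leave the peg's clamp as it is and keep the tray where it lies.

Things in the scene. Friction and masses are not known exactly. Their poses are not given: they have to be found in the camera images.
- tray: Small pink tray, 75 x 85 x 7 mm, loose on the 14 mm thick bed of one of two identical grey bench screw clamps (random which stands left or right). Origin at the centre of its underside, z up; its top is 7 mm above the origin.
- clamp_pad: Round pad (40 mm, black rubber face) under the vertical screw of the tray's clamp. Origin: centre of its lower face, on the axis of screw and crank. Starts 8 to 16 mm above the tray; sinks 24 mm per clockwise turn of the crank seen from above, without turning. Sprung, 8 N per mm: 45 degrees past contact presses about 24 N, much past a quarter turn is too hard.
- handle_knob (a point): Centre of the upright red knob, 22 mm across, 42 mm tall, on the crank of the tray's clamp, 60 mm from the screw axis. It spins on its pin, so a grip of fixed orientation can lead it round; crank arm and screw end lie below its foot. It sinks with the screw, 24 mm a turn. It takes about 3.5 N to lead round, up to 2 N more when snugging; the crank stays where left.
- spare_knob (a point): Centre of the same red knob on the crank of the other clamp, the one that holds a wooden clothes peg: not to be turned.

How it is judged:
By the outcome, as a careful person would: the job done as asked, in the order asked, and still so for the second after the job is handed in, with the robot touching nothing.
It also fails if it takes over 43 s, if anything falls off the work surface, if the arm or the gripper's body presses on something with over 40 N, if the wrist force passes 120 N, or if a joint passes its speed limit or range.

ROBOT

A 6-joint arm with a two-finger parallel gripper is mounted at the origin on the work surface; the furniture and walls round the work are solid. World frame = base frame: x ahead of the robot, y to its left, z up, the work surface at z = 0. Lengths are in m, angles in rad, forces in N, time in s.
With the tool pointing down it reaches from about 0.25 to 0.85 m from the base axis. Payload 12.5 kg.
Tool frame: the origin (TCP) lies on the centre line of the jaws, within the pads' length; the fingertips stand 25 mm ahead of it and the grasp point (between the pads) lies 6 mm ahead of it; z points along the fingers, y is the line along which they close (so a half turn about z gives the same grasp; the last joint's range is limited). The gripper opens to 93 mm and grips with 3 to 60 N. Pads are 15 mm wide; open, the fingers measure 128 mm over their backs; the gripper's body (75 mm by 188 mm) begins 65 mm behind the grasp point.
Start: joints at [-1.369, 0.351, 1.652, -0, 1.139, -0.085], TCP at [0.156, -0.528, 0.244] pointing down, gripper open.
Joint ranges: [-2.75, 2.75], [-0.79, 2.1], [0.01, 2.65], [-1.57, 4.71], [0.07, 3.14], [-2.87, 2.87]. Speed limits (rad/s): [2.22, 2.22, 2.79, 3.14, 3.14, 3.14].

INTERFACE

Orientations are given as a unit quaternion [w, x, y, z].
In Python, from station import * gives the robot as it stands.
- The arm moves only by the tool drive_tool, never from a script. Its argument "deltas" is a list of rows, each a list of 6 numbers: the shift along the world's x, y, z normalised to -1 to 1, where 1 is 5 cm, then the turn, a rotation vector about the world's x, y, z normalised to -1 to 1, where 1 is pi/4 rad. In form: [[tx, ty, tz, wx, wy, wz], ...]. A call has 1 to 8 rows; each row shifts and turns the commanded pose from where the row before left it; what a row does not reach is not made up. A row lasts 1/12 s, in which the tool goes at most 41.7 mm and 7.16 degrees, less where a joint would pass 70% of its speed; a pose out of reach is approached as far as the arm can. A call with a number of a shift or a turn outside -1 to 1 is refused whole. A call with a gripper value outside its range is refused whole. "hand" is the opening, from 0 (shut) to 1 (fully open), set as the call begins (left out, the last holds). The fingers move at their own pace and stop on an object; "squeeze" is the grip in N (left out, the last holds). Time passes only in rows, so rows that do not move let the fingers close. It gives the time, the measured TCP pose, the force, the opening and the grip force at its end, in the units of the state.
- get_obs(): the state, without advancing time (a new reading comes with each control period).
- camera(name): name is "scene" or "top" or "wrist"; returns (picture, depth): 480x640x3 uint8, blue, green, red; 480x640 float32, m along the optical axis (not along the pixel's ray), 0 where there is no reading.
- get_calibration(name): a dict with "fx", "fy", "cx", "cy" (pixels), "world_from_camera" (4x4, takes a point from camera to world coordinates); the wrist camera has in their place "T_tool_cam" (4x4, takes a point from camera to tool coordinates, whose origin is the TCP and whose axes are the flange's). Camera axes: x right, y down, z forward; pixel columns grow to the right and rows downward; lengths in m; the calibration is good to about 2 mm. The wrist camera is an equidistant fisheye: a pixel r from the principal point sees the ray r / f radians off the axis. A picture is of the moment at which its call begins: read the wrist's pose just before it. get_calibration takes no time and is no camera call.
- close_job(): hands the job in; it is judged then, once.
Trained networks look in the newest picture that a camera, given by its name, has taken for a name from the list of things; names that differ only in an ending like _2 or _b are one class to them, and where a whole thing is asked for, a point or a joint stands for the part that bears it (a point fixed in the world has none). Each returns a list of dicts, best first, with "confidence" (0 to 1); they miss things now and then, are a little off and sometimes report something else, mostly with a low value. They report only what shows in the picture. A call takes as long as a camera call.
- look_for(camera, name): "centre" ([row, column] in pixels, amid what is visible of it).
The state is a dict: "time": time; "joint_pos": joint angles; "joint_vel": joint speeds; "joint_efforts": joint torques, N m; "tcp_pos": TCP position; "orientation": TCP orientation; "ft_force": force on the tool from outside, world axes, zero at the start; "torque": the same for the moment, N m; "grip_width": finger opening in m; "finger_force": force on a finger pad.
Only numpy, scipy, OpenCV 4.12 (cv2) and the standard library are available. Lean on these libraries where they do the work, as an engineer would, in place of code of your own. Each camera call takes 0.05 s, during which the arm holds its last target. There are 200 camera calls.

## Working session

There is one attempt and no reset: what is moved stays moved. The work goes in short steps, Python scripts to look and compute and a tool call to move; the robot and the scene stay as the last step left them, time stands still between calls to the robot, and variables do not carry over. Pictures are saved under pics/ and viewed, at most 10 in all, crops included, and the job is handed in when it is done.

Besides the shell and the picture viewer there is one more tool, called after ">>>" as name(argument=value, ...), one argument or row to a line, values as JSON. drive_tool: Moves the arm, as the interface text tells. Its arguments: {"type":"object","properties":{"deltas":{"type":"array"},"hand":{"type":"number"},"squeeze":{"type":"number"}},"required":["deltas"]}

```bash
mkdir -p pics; cat > h.py <<'E'
from station import *
import numpy as np, cv2
def world(cam,rc,d):
    k=get_calibration(cam); r,c=rc
    p=np.array([(c-k["cx"])/k["fx"]*d,(r-k["cy"])/k["fy"]*d,d,1])
    return (np.array(k["world_from_camera"])@p)[:3]
def cloud(cam,depth):
    k=get_calibration(cam); v,u=np.mgrid[:480,:640]
    P=np.stack([(u-k["cx"])/k["fx"]*depth,(v-k["cy"])/k["fy"]*depth,depth,np.ones_like(depth)],-1)
    return (P@np.array(k["world_from_camera"]).T)[...,:3]
E
python3 - <<'E'
from h import *
for c in ("top","scene"):
    im,d=camera(c); cv2.imwrite(f"pics/{c}0.png",im); np.save(f"{c}0.npy",d)
    for n in ("tray","clamp_pad","handle_knob","spare_knob"):
        for x in look_for(c,n)[:3]:
            r,q=map(int,x["centre"]); z=d[r,q]
            print(c,n,round(x["confidence"],2),(r,q),world(c,(r,q),z).round(3))
o=get_obs();print(o["time"],o["tcp_pos"],o["orientation"])
E
```

```text
top tray 0.8 (251, 421) [ 0.443 -0.204  0.02 ]
top handle_knob 0.76 (259, 473) [ 0.41  -0.247  0.204]
top spare_knob 0.71 (241, 215) [0.447 0.146 0.204]
scene tray 0.61 (398, 283) [ 0.456 -0.232  0.019]
scene clamp_pad 0.79 (379, 284) [ 0.457 -0.222  0.051]
scene handle_knob 0.93 (329, 245) [ 0.419 -0.26   0.196]
scene handle_knob 0.67 (398, 285) [ 0.459 -0.232  0.019]
scene spare_knob 0.58 (172, 309) [0.45  0.141 0.182]
0.5 [ 0.15560331 -0.52748699  0.24361672] [-3.41971089e-05  9.89739960e-01  1.42880406e-01  9.71939081e-06]
```

View pics/top0.png

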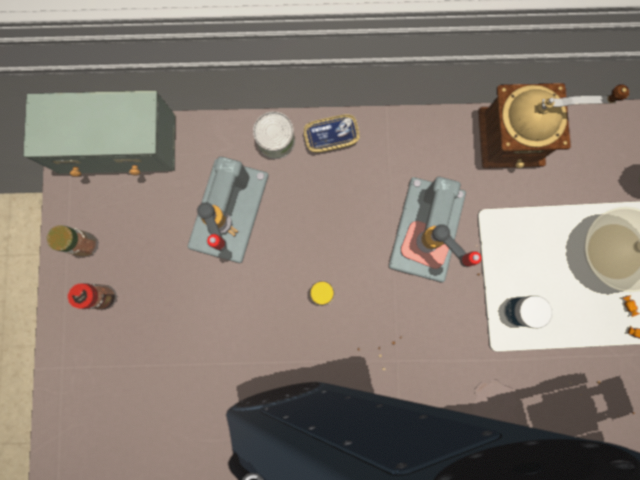

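View pics/scene0.png

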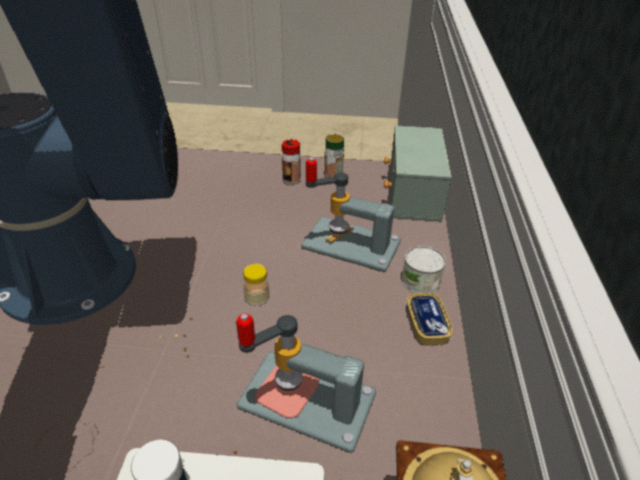

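The tray's clamp is the near/right one, with its knob at top (258,474) and its screw end at about (233,441). The peg's clamp, with its knob at (241,215), stands left. Next I'll measure both precisely.

```bash
python3 - <<'E'
from h import *
for c,(r0,r1,c0,c1) in (("top",(235,280,455,495)),("scene",(300,355,225,262))):
    im=cv2.imread(f"pics/{c}0.png").astype(int); d=np.load(f"{c}0.npy"); P=cloud(c,d)
    m=(im[...,2]>120)&(im[...,1]<60)&(im[...,0]<70); w=np.zeros_like(m); w[r0:r1,c0:c1]=1; m&=w
    p=P[m]; print(c,"knob n",len(p),"zpct",np.percentile(p[:,2],[2,20,50,80,98]).round(4))
    t=p[p[:,2]>np.percentile(p[:,2],98)-0.006]; print(" top mean",t.mean(0).round(4),t.min(0).round(4),t.max(0).round(4))
    print(" all",p.min(0).round(4),p.max(0).round(4))
    # dark cap of screw
    reg=P.reshape(-1,3); s=(np.hypot(reg[:,0]-.445,reg[:,1]+.21)<.05)&(reg[:,2]>.13)
    col=im.reshape(-1,3)[s]; q=reg[s]; dk=col.max(1)<110; q=q[dk]
    print(" dark z",np.percentile(q[:,2],[2,25,50,75,98]).round(4))
    tt=q[q[:,2]>np.percentile(q[:,2],98)-.004]; print(" cap",len(tt),tt.mean(0).round(4),tt.min(0).round(4),tt.max(0).round(4))
    pk=(im[...,2]>170)&(im[...,1]>70)&(im[...,1]<150)&(im[...,0]<150)
    a=P[pk]; a=a[(abs(a[:,1]+.21)<.08)&(abs(a[:,0]-.44)<.1)&(a[:,2]<.04)]; print(" tray",len(a),a.min(0).round(3),a.max(0).round(3),np.median(a[:,2]).round(4))
im=cv2.imread("pics/scene0.png"); cv2.imwrite("pics/sc1.png",cv2.resize(im[300:450,220:390],None,fx=4.5,fy=4,interpolation=cv2.INTER_CUBIC)[:600,:800])
E
```

```text
top knob n 44 zpct [0.2004 0.2019 0.2036 0.2046 0.3145]
 top mean [ 0.3454 -0.0212  0.9743] [ 0.3454 -0.0212  0.9743] [ 0.3454 -0.0212  0.9743]
 all [ 0.3454 -0.2511  0.2004] [ 0.4192 -0.0212  0.9743]
 dark z [0.1525 0.159  0.1612 0.164  0.195 ]
 cap 17 [ 0.412  -0.2396  0.1962] [ 0.4063 -0.2414  0.192 ] [ 0.4186 -0.2385  0.201 ]
 tray 166 [ 0.416 -0.256  0.013] [ 0.501 -0.166  0.024] 0.0201
scene knob n 296 zpct [0.1698 0.1815 0.197  0.2024 0.2043]
 top mean [ 0.4197 -0.263   0.2123] [ 0.4063 -0.6642  0.1987] [ 0.5424 -0.2425  0.6664]
 all [ 0.4063 -0.6642  0.1679] [ 0.5424 -0.2425  0.6664]
 dark z [0.1323 0.1558 0.1581 0.1616 0.1766]
 cap 24 [ 0.4255 -0.2511  0.1806] [ 0.4246 -0.2549  0.1728] [ 0.4261 -0.2464  0.1912]
 tray 916 [ 0.42  -0.261  0.011] [ 0.498 -0.171  0.022] 0.0191
```

View pics/sc1.png

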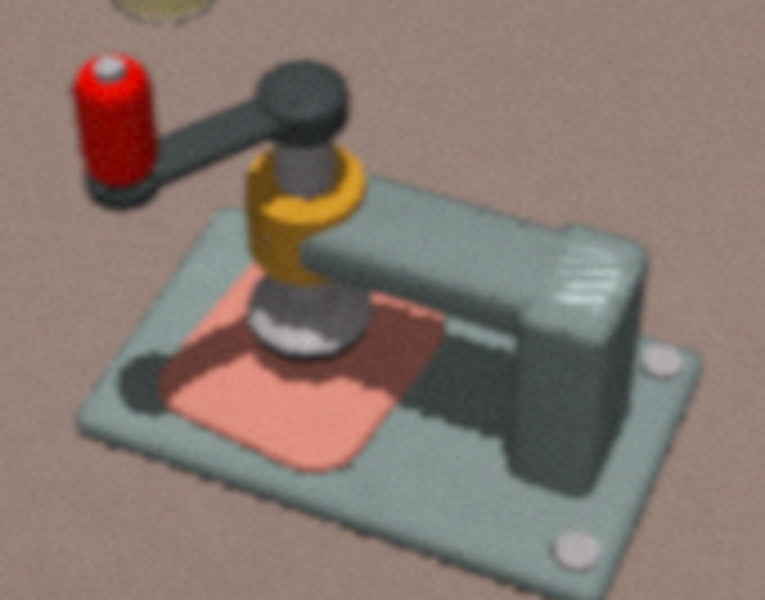

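```bash
python3 - <<'E'
from h import *
im=cv2.imread("pics/top0.png").astype(int); d=np.load("top0.npy"); P=cloud("top",d)
k=get_calibration("top"); print(k["fx"],np.array(k["world_from_camera"]).round(3).tolist()); print(get_calibration("scene")["fx"])
# knob & hub in top
sl=(slice(222,246),slice(428,455)); q=P[sl].reshape(-1,3); g=im[sl].reshape(-1,3)
s=(q[:,2]>.145)&(q[:,2]<.2)&(g.max(1)<110); q=q[s]; print("hub top",len(q),q.mean(0).round(4),np.percentile(q,[3,97],axis=0).round(4))
sl=(slice(248,270),slice(460,486)); q=P[sl].reshape(-1,3); s=(q[:,2]>.19)&(q[:,2]<.21); q=q[s]; print("knob",len(q),q.mean(0).round(4),np.percentile(q,[3,97],axis=0).round(4))
# scene
im=cv2.imread("pics/scene0.png").astype(int); d=np.load("scene0.npy"); S=cloud("scene",d)
for name,(r0,r1,c0,c1),z0,z1 in (("knob",(310,352,234,258),.19,.21),("hub",(313,336,274,300),.14,.18)):
    q=S[r0:r1,c0:c1].reshape(-1,3);q=q[(q[:,2]>z0)&(q[:,2]<z1)];print("sc",name,len(q),q.mean(0).round(4),np.percentile(q,[3,97],axis=0).round(4))
for col in (283,287,291): 
  for r in range(370,402,2): print(col,r,S[r,col].round(4),im[r,col])
# obstacles
for A in (P,S):
    q=A.reshape(-1,3); q=q[(q[:,0]>.1)&(q[:,0]<.75)&(q[:,1]<.0)&(q[:,1]>-.65)&(q[:,2]>.1)&(q[:,2]<.22)]
    H,_,_=np.histogram2d(q[:,0],q[:,1],bins=[np.arange(.1,.76,.05),np.arange(-.65,.01,.05)]); print(H.astype(int))
E
```

```text
508.060255395169 [[-0.024, -0.991, 0.128, 0.345], [-1.0, 0.025, 0.0, -0.021], [-0.004, -0.128, -0.992, 0.974], [0.0, 0.0, 0.0, 1.0]]
505.29545459395416
hub top 311 [ 0.4536 -0.2125  0.1614] [[ 0.4389 -0.2289  0.1523]
 [ 0.4681 -0.1979  0.1659]]
knob 174 [ 0.4122 -0.2471  0.2027] [[ 0.4031 -0.2569  0.1925]
 [ 0.4219 -0.239   0.2085]]
sc knob 267 [ 0.4166 -0.2539  0.2002] [[ 0.407  -0.2602  0.1906]
 [ 0.4255 -0.2443  0.2072]]
sc hub 404 [ 0.4609 -0.2169  0.1592] [[ 0.4475 -0.2277  0.1493]
 [ 0.4736 -0.2021  0.164 ]]
283 370 [ 0.4576 -0.229   0.0809] [48 76 98]
283 372 [ 0.455  -0.2165  0.0595] [77 73 77]
283 374 [ 0.4547 -0.2153  0.0531] [73 74 74]
283 376 [ 0.455  -0.2174  0.0513] [74 73 76]
283 378 [ 0.4551 -0.2189  0.0485] [81 79 81]
283 380 [ 0.4555 -0.2217  0.0476] [94 95 96]
283 382 [ 0.4564 -0.2265  0.0496] [163 160 165]
283 384 [ 0.4566 -0.2285  0.0475] [175 173 178]
283 386 [ 0.4569 -0.2304  0.0454] [157 153 158]
283 388 [ 0.4566 -0.2299  0.0399] [69 70 76]
283 390 [ 0.4542 -0.2183  0.0182] [51 54 90]
283 392 [ 0.4549 -0.2227  0.0195] [ 58  66 106]
283 394 [ 0.4555 -0.2264  0.
[... 2724 characters left out ...]
  0    0    0  143]
 [   0    0    0    0    0    0    0    0    0    0    0    0    0]
 [   0    0    0    0    0    0    0    0    0    0    0    0    0]
 [   0    0    0    0    0    0    0    0    0    0    0    0    0]
 [   0    0    0    0    0    0    0  545  445    0    0    0    0]
 [   0    0    0    0    0    0    0    0 1254   14    0    0    0]
 [   0    0    0    0    0    0    0  127  832    0    0    0    0]
 [   0    0    0    0    0    0    0   78  231    0    0    0    0]
 [   0    0    0    0    0 1119  378    0    0    0    0    0    0]
 [   0    0    0    0  100 1000  348    0    0    0    0    0    0]
 [   0    0    0    0  263 1354 1043  615  502  419  348  295  258]]
```

>>> drive_tool(
  deltas=[
    [0.43,0.47,0.06,0,0,0],
    [0.43,0.47,0.06,0,0,0],
    [0.43,0.47,0.06,0,0,0],
    [0.43,0.47,0.06,0,0,0],
    [0.43,0.47,0.06,0,0,0],
    [0.43,0.47,0.06,0,0,0],
    [0.43,0.47,0.06,0,0,0],
    [0.43,0.47,0.06,0,0,0],
  ],
  hand=0.7,
)

```text
time: 1.17
tcp_pos: [0.3284, -0.3382, 0.2679]
orientation: [0.0, 0.99, 0.143, 0.0]
ft_force: [0.9, 0.1, -0.2]
grip_width: 0.0652
finger_force: 0.0
```

>>> drive_tool(
  deltas=[
    [0.43,0.47,0.06,0,0,0],
    [0.43,0.47,0.06,0,0,0],
    [0.43,0.47,0.06,0,0,0],
    [0.43,0.47,0.06,0,0,0],
    [0,0,0,0,0,0],
    [0,0,0,0,0,0],
  ],
)

```text
time: 1.67
tcp_pos: [0.4143, -0.2446, 0.2797]
orientation: [0.0, 0.99, 0.144, 0.0]
ft_force: [-0.6, -0.3, -0.1]
grip_width: 0.065
finger_force: 0.0
```

```bash
cat >> h.py <<'E'
from scipy.spatial.transform import Rotation as R
def wcloud(depth,o):
    k=get_calibration("wrist"); v,u=np.mgrid[:480,:640]; x=(u-k["cx"])/k["fx"]; y=(v-k["cy"])/k["fy"]
    r=np.hypot(x,y)+1e-9; t=np.tan(r)*depth
    P=np.stack([x/r*t,y/r*t,depth],-1); T=np.array(k["T_tool_cam"])
    P=P@T[:3,:3].T+T[:3,3]; w,a,b,c=o["orientation"]
    return P@R.from_quat([a,b,c,w]).as_matrix().T+np.array(o["tcp_pos"])
E
python3 - <<'E'
from h import *
o=get_obs(); im,d=camera("wrist"); cv2.imwrite("pics/w1.png",im); np.save("w1.npy",d)
print(o["time"],np.round(o["tcp_pos"],4),o["ft_force"],get_calibration("wrist"))
P=wcloud(d,o)
g=im.astype(int); m=(g[...,2]>110)&(g[...,1]<60)&(g[...,0]<70)&(P[...,2]>.15)&(P[...,2]<.215)
q=P[m]; print(len(q),np.percentile(q,[2,50,98],axis=0).round(4)); t=q[q[:,2]>.196]; print(len(t),t.mean(0).round(4))
for n in ("handle_knob","clamp_pad"):
  for x in look_for("wrist",n)[:2]: r,c=map(int,x["centre"]); print(n,x,P[r,c].round(4))
E
```

```text
1.6667 [ 0.4143 -0.2446  0.2797] [-0.55494306 -0.26409261 -0.13005514] {'fx': 371.64829954431775, 'fy': 371.64829954431775, 'cx': 318.8167289885919, 'cy': 242.1697177708228, 'T_tool_cam': array([[-9.15640508e-04, -9.57165010e-01, -2.89541542e-01,
         8.09790362e-02],
       [ 9.99999525e-01, -9.73078461e-04,  5.44190735e-05,
         3.03223023e-04],
       [-3.33834671e-04, -2.89541355e-01,  9.57165447e-01,
        -1.40534060e-01],
       [ 0.00000000e+00,  0.00000000e+00,  0.00000000e+00,
         1.00000000e+00]])}
464 [[ 0.4068 -0.2578  0.2002]
 [ 0.417  -0.25    0.204 ]
 [ 0.4237 -0.2419  0.2054]]
464 [ 0.4161 -0.25    0.2039]
handle_knob {'centre': [256.7, 324.8], 'confidence': 0.89} [ 0.4214 -0.2462  0.2032]
```

View pics/w1.png

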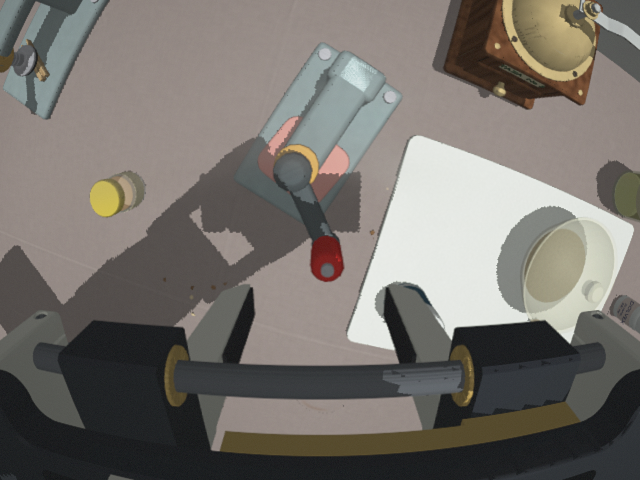

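Wrist picture: the knob top, with its pin, is at about (270,327), the hub at (171,294), and the fingers straddle the knob's side.

```bash
python3 - <<'E'
from h import *
o=get_obs(); im=cv2.imread("pics/w1.png"); d=np.load("w1.npy"); P=wcloud(d,o)
print("pin",P[266:274,323:331].reshape(-1,3).mean(0).round(4))
q=P[145:200,265:330].reshape(-1,3); s=(q[:,2]>.15)&(q[:,2]<.172); q=q[s]; print(len(q),np.percentile(q[:,2],[5,50,95]).round(4))
top=q[abs(q[:,2]-np.percentile(q[:,2],75))<.004]
# hub: rows above centre, fit circle to mask contour on the side away from arm
m=np.zeros((480,640),np.uint8); zz=P[...,2]; m[145:200,265:330]=((zz>.15)&(zz<.172))[145:200,265:330]
m=cv2.morphologyEx(m,cv2.MORPH_OPEN,np.ones((15,15),np.uint8)); c=max(cv2.findContours(m,0,2)[0],key=cv2.contourArea); print(cv2.minEnclosingCircle(c),m.sum())
(cx,cy),r=cv2.minEnclosingCircle(c); print("hub",P[int(cy)-3:int(cy)+4,int(cx)-3:int(cx)+4].reshape(-1,3).mean(0).round(4))
E
```

```text
pin [ 0.4138 -0.2511  0.2078]
1492 [0.1578 0.1627 0.1647]
((296.9262390136719, 176.84426879882812), 26.24790382385254) 1339
hub [ 0.4579 -0.2168  0.164 ]
```

>>> drive_tool(
  deltas=[
    [0,-0.11,0,0,0,0],
    [0,0,-0.42,0,0,0],
    [0,0,-0.42,0,0,0],
    [0,0,-0.42,0,0,0],
    [0,0,-0.42,0,0,0],
    [0,0,0,0,0,0],
    [0,0,0,0,0,0],
  ],
)

```text
time: 2.4
tcp_pos: [0.413, -0.2516, 0.1955]
orientation: [-0.001, 0.99, 0.142, -0.001]
ft_force: [0.2, -0.0, 0.4]
grip_width: 0.0652
finger_force: 0.0
```

>>> drive_tool(
  deltas=[
    [0,0,0,0,0,0],
    [0,0,0,0,0,0],
    [0,0,0,0,0,0],
    [0,0,0,0,0,0],
    [0,0,0,0,0,0],
    [0,0,0,0,0,0],
  ],
  hand=0,
  squeeze=20,
)

```text
time: 2.9
tcp_pos: [0.4137, -0.251, 0.1959]
orientation: [0.0, 0.99, 0.143, 0.0]
ft_force: [0.5, 0.5, 0.4]
grip_width: 0.03
finger_force: 0.0
```

```bash
python3 - <<'E'
from h import *
o=get_obs(); im,d=camera("wrist"); cv2.imwrite("pics/w2.png",im)
print(o["time"],np.round(o["tcp_pos"],4),np.round(o["ft_force"],2),o["grip_width"],o["finger_force"])
# arc rows: axis A, start angle, 10 deg steps, sink 24mm/turn
A=np.array([.4605,-.2125]); a0=np.arctan2(*(np.array([.4145,-.2505])-A)[::-1]); print(np.degrees(a0))
a=a0-np.radians(np.arange(0,321,10)); p=A+.06*np.c_[np.cos(a),np.sin(a)]
for i,x in enumerate(np.diff(p,axis=0)/.05): print(i*10,x.round(3), -(.024/36/.05))
E
```

```text
2.9 [ 0.4137 -0.251   0.1959] [0.48 0.54 0.39] 0.030006163242293177 0.0
-140.44033203100554
0 [-0.119  0.172] -0.013333333333333332
10 [-0.087  0.19 ] -0.013333333333333332
20 [-0.053  0.202] -0.013333333333333332
30 [-0.017  0.209] -0.013333333333333332
40 [0.02  0.208] -0.013333333333333332
50 [0.056 0.202] -0.013333333333333332
60 [0.09  0.189] -0.013333333333333332
70 [0.121 0.17 ] -0.013333333333333332
80 [0.149 0.147] -0.013333333333333332
90 [0.172 0.119] -0.013333333333333332
100 [0.19  0.087] -0.013333333333333332
110 [0.202 0.053] -0.013333333333333332
120 [0.209 0.017] -0.013333333333333332
130 [ 0.208 -0.02 ] -0.013333333333333332
140 [ 0.202 -0.056] -0.013333333333333332
150 [ 0.189 -0.09 ] -0.013333333333333332
160 [ 0.17  -0.121] -0.013333333333333332
170 [ 0.147 -0.149] -0.013333333333333332
180 [ 0.119 -0.172] -0.013333333333333332
190 [ 0.087 -0.19 ] -0.013333333333333332
200 [ 0.053 -0.202] -0.013333333333333332
210 [ 0.017 -0.209] -0.013333333333333332
220 [-0.02  -0.208] -0.013333333333333332
230 [-0.056 -0.202] -0.013333333333333332
240 [-0.09  -0.189] -0.013333333333333332
250 [-0.121 -0.17 ] -0.013333333333333332
260 [-0.149 -0.147] -0.013333333333333332
270 [-0.172 -0.119] -0.013333333333333332
280 [-0.19  -0.087] -0.013333333333333332
290 [-0.202 -0.053] -0.013333333333333332
300 [-0.209 -0.017] -0.013333333333333332
310 [-0.208  0.02 ] -0.013333333333333332
```

View pics/w2.png

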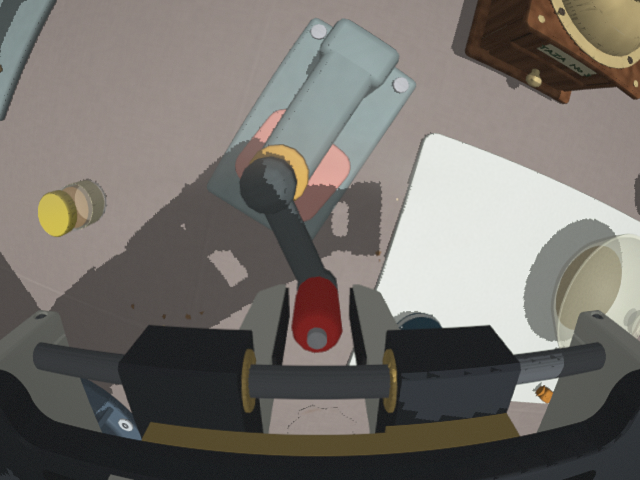

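The knob sits centred between the closing fingers (knob at about (320,318)), so I'll let them finish.

>>> drive_tool(
  deltas=[
    [0,0,0,0,0,0],
    [0,0,0,0,0,0],
    [0,0,0,0,0,0],
    [0,0,0,0,0,0],
    [0,0,0,0,0,0],
    [0,0,0,0,0,0],
  ],
)

```text
time: 3.45
tcp_pos: [0.4136, -0.2509, 0.1957]
orientation: [-0.0, 0.99, 0.143, -0.0]
ft_force: [-2.1, 4.0, 4.4]
grip_width: 0.0213
finger_force: 20.0
```

>>> drive_tool(
  deltas=[
    [-0.12,0.17,-0.013,0,0,0],
    [-0.09,0.19,-0.013,0,0,0],
    [-0.05,0.2,-0.013,0,0,0],
    [0,0,0,0,0,0],
  ],
)

```text
time: 3.78
tcp_pos: [0.3999, -0.2212, 0.1936]
orientation: [-0.0, 0.99, 0.143, -0.0]
ft_force: [-1.9, 3.1, 2.5]
grip_width: 0.0214
finger_force: 20.0
```

>>> drive_tool(
  deltas=[
    [-0.02,0.21,-0.013,0,0,0],
    [0.02,0.21,-0.013,0,0,0],
    [0.06,0.2,-0.013,0,0,0],
    [0.09,0.19,-0.013,0,0,0],
    [0.12,0.17,-0.013,0,0,0],
    [0.15,0.15,-0.013,0,0,0],
    [0,0,0,0,0,0],
  ],
)

```text
time: 4.37
tcp_pos: [0.422, -0.1647, 0.1895]
orientation: [-0.001, 0.99, 0.143, -0.0]
ft_force: [-0.3, 6.4, 5.7]
grip_width: 0.0216
finger_force: 20.0
```

>>> drive_tool(
  deltas=[
    [0.17,0.12,-0.013,0,0,0],
    [0.19,0.09,-0.013,0,0,0],
    [0.2,0.05,-0.013,0,0,0],
    [0.21,0.02,-0.013,0,0,0],
    [0.21,-0.02,-0.013,0,0,0],
    [0,0,0,0,0,0],
  ],
)

```text
time: 4.87
tcp_pos: [0.472, -0.1533, 0.1862]
orientation: [-0.0, 0.99, 0.143, 0.0]
ft_force: [5.3, 4.8, 1.8]
grip_width: 0.0213
finger_force: 20.0
```

```bash
python3 - <<'E'
from h import *
o=get_obs(); im,d=camera("scene"); cv2.imwrite("pics/s2.png",im[290:440,210:410].repeat(4,0).repeat(4,1)); S=cloud("scene",d)
print(o["time"],np.round(o["tcp_pos"],4),np.round(o["ft_force"],2),o["grip_width"])
for r in range(376,406,2): print(r,S[r,287].round(4),im[r,287], S[r,291].round(4),im[r,291])
E
```

```text
4.8667 [ 0.472  -0.1533  0.1862] [5.26 4.77 1.82] 0.021280674366514825
376 [ 0.4613 -0.2197  0.0553] [ 99  97 100] [ 0.4665 -0.2159  0.051 ] [93 94 96]
378 [ 0.4611 -0.2195  0.0503] [ 98  94 102] [ 0.4665 -0.2165  0.0471] [95 94 98]
380 [ 0.4607 -0.2179  0.0433] [92 91 93] [ 0.4664 -0.2162  0.0418] [91 91 92]
382 [ 0.4611 -0.2206  0.0422] [93 91 95] [ 0.4666 -0.2179  0.0393] [92 88 93]
384 [ 0.4614 -0.2228  0.0405] [117 115 118] [ 0.467  -0.2207  0.0384] [101  97 102]
386 [ 0.4619 -0.2258  0.0399] [198 196 201] [ 0.4676 -0.225   0.0397] [128 126 129]
388 [ 0.4621 -0.2276  0.0376] [206 203 209] [ 0.4677 -0.2259  0.0361] [181 176 182]
390 [ 0.4623 -0.2293  0.0352] [198 194 201] [ 0.4683 -0.2297  0.0366] [184 179 185]
392 [ 0.4625 -0.2312  0.0329] [111 110 113] [ 0.4681 -0.2291  0.0309] [93 93 98]
394 [ 0.4621 -0.2294  0.0254] [49 53 85] [ 0.468  -0.2289  0.0257] [50 54 87]
396 [ 0.4618 -0.2285  0.019 ] [105 116 189] [ 0.4677 -0.2275  0.0186] [111 122 196]
398 [ 0.4624 -0.2321  0.0194] [151 167 240] [ 0.4683 -0.2317  0.0198] [150 167 240]
400 [ 0.4628 -0.2347  0.0182] [148 165 240] [ 0.4686 -0.2343  0.0186] [149 168 240]
402 [ 0.4635 -0.2392  0.0199] [148 166 240] [ 0.4693 -0.2387  0.0203] [148 163 239]
404 [ 0.464  -0.2424  0.0198] [148 167 239] [ 0.4699 -0.2424  0.0208] [149 165 239]
```

View pics/s2.png

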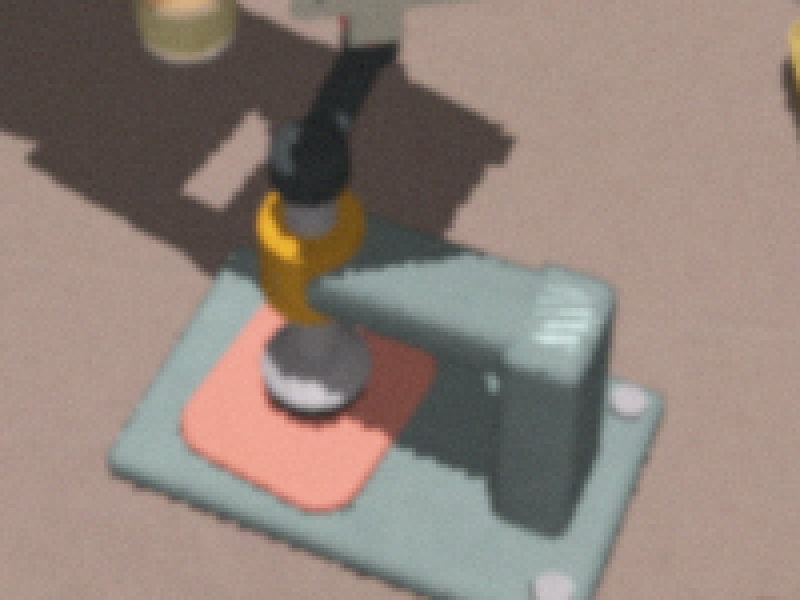

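The pad is still about 5-6 mm above the tray, so contact should come near 225°. I'll go to 190°, then on in small steps with force readings.

>>> drive_tool(
  deltas=[
    [0.2,-0.06,-0.013,0,0,0],
    [0.19,-0.09,-0.013,0,0,0],
    [0.17,-0.12,-0.013,0,0,0],
    [0.15,-0.15,-0.013,0,0,0],
    [0.06,-0.086,-0.007,0,0,0],
    [0.06,-0.086,-0.007,0,0,0],
  ],
)

```text
time: 5.42
tcp_pos: [0.5122, -0.1836, 0.1829]
orientation: [-0.0, 0.99, 0.143, -0.0]
ft_force: [-2.2, 2.7, 0.0]
grip_width: 0.0215
finger_force: 20.0
```

>>> drive_tool(
  deltas=[
    [0.05,-0.094,-0.007,0,0,0],
    [0.04,-0.097,-0.007,0,0,0],
  ],
)

```text
time: 5.58
tcp_pos: [0.5163, -0.1931, 0.1823]
orientation: [-0.0, 0.99, 0.143, -0.0]
ft_force: [-3.2, 2.0, -0.2]
grip_width: 0.0215
finger_force: 20.0
```

>>> drive_tool(
  deltas=[
    [0.03,-0.1,-0.007,0,0,0],
    [0.025,-0.102,-0.007,0,0,0],
  ],
)

```text
time: 5.75
tcp_pos: [0.5188, -0.2032, 0.1816]
orientation: [-0.0, 0.99, 0.143, -0.001]
ft_force: [-6.6, 2.0, 1.5]
grip_width: 0.0212
finger_force: 20.0
```

>>> drive_tool(
  deltas=[
    [0.012,-0.104,-0.007,0,0,0],
    [0.005,-0.105,-0.007,0,0,0],
  ],
)

```text
time: 5.92
tcp_pos: [0.5194, -0.2136, 0.1809]
orientation: [-0.0, 0.99, 0.143, -0.001]
ft_force: [-7.1, 3.1, 2.6]
grip_width: 0.0214
finger_force: 20.0
```

```bash
python3 - <<'E'
from h import *
o=get_obs(); im,d=camera("scene"); cv2.imwrite("pics/s3.png",im[290:440,210:410].repeat(4,0).repeat(4,1)); S=cloud("scene",d)
t=np.array(o["tcp_pos"]); v=t[:2]-[.4605,-.2125]
print(o["time"],t.round(4),np.round(o["ft_force"],2),np.hypot(*v),np.degrees(np.arctan2(v[1],v[0])))
for r in range(382,406,2): print(r,S[r,287].round(4),im[r,287], S[r,291].round(4),im[r,291])
E
```

```text
5.9167 [ 0.5194 -0.2136  0.1809] [-7.06  3.12  2.57] 0.05891397245187854 -1.0840864005016944
382 [ 0.4608 -0.2186  0.0394] [101  98 101] [ 0.4665 -0.2174  0.0387] [ 97  95 101]
384 [ 0.4608 -0.2192  0.0354] [100  98 100] [ 0.4664 -0.2172  0.0334] [99 96 99]
386 [ 0.4613 -0.2228  0.0355] [122 121 126] [ 0.4671 -0.2216  0.0349] [113 113 115]
388 [ 0.4616 -0.2249  0.0337] [210 206 212] [ 0.4671 -0.2222  0.0308] [165 163 167]
390 [ 0.4619 -0.2273  0.0323] [219 215 222] [ 0.4675 -0.2249  0.0297] [209 205 210]
392 [ 0.4623 -0.2297  0.0307] [211 208 213] [ 0.468  -0.2287  0.0303] [200 197 202]
394 [ 0.4626 -0.2322  0.0295] [128 128 133] [ 0.4682 -0.2303  0.0277] [107 107 112]
396 [ 0.4622 -0.2306  0.0222] [103 115 184] [ 0.4681 -0.23    0.0223] [ 95 104 169]
398 [ 0.4624 -0.2324  0.0198] [158 175 245] [ 0.4683 -0.2317  0.0197] [157 173 244]
400 [ 0.4629 -0.2353  0.0191] [159 176 245] [ 0.5424 -0.6642  0.6664] [158 175 245]
402 [ 0.4636 -0.2397  0.0208] [158 175 245] [ 0.4693 -0.2386  0.0201] [158 177 245]
404 [ 0.4639 -0.2418  0.019 ] [159 177 245] [ 0.4697 -0.2416  0.0197] [157 177 245]
```

View pics/s3.png

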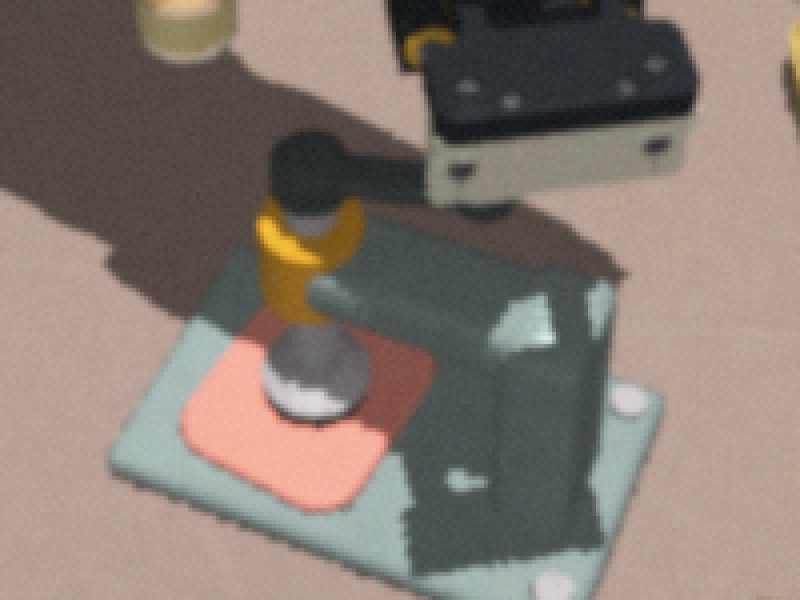

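The pad looks nearly in contact. I'll track the lower metal edge of the pad at sub-pixel level while I proceed, since it stops moving at contact.

```bash
cat >> h.py <<'E'
def edge(im):
    g=cv2.GaussianBlur(im[...,1].astype(float),(1,3),0) if 0 else im[...,1].astype(float)
    out=[]
    for c in range(281,294):
        col=g[380:402,c]; b=col[:].copy(); 
        sat=im[380:402,c].astype(int); grey=(sat.max(1)-sat.min(1))<14
        i=np.max(np.where(grey&(col>.75*col[grey].max()))[0]); h=.6*col[grey].max()
        j=i
        while col[j+1]>h and j<19: j+=1
        out.append(380+j+(col[j]-h)/(col[j]-col[j+1]))
    return np.median(out),np.mean(out)
def look(n):
    o=get_obs(); im,d=camera("scene"); cv2.imwrite(f"pics/{n}.png",im)
    t=np.array(o["tcp_pos"]); v=t[:2]-[.4605,-.2125]; a=np.arctan2(v[1],v[0]); f=np.array(o["ft_force"])
    print(o["time"],"tcp",t.round(4),"R",np.hypot(*v).round(4),"turned",round((-140.7-np.degrees(a))%360,1),"Ft,Fr,Fz",(f[:2]@[np.sin(a),-np.cos(a)]).round(2),(f[:2]@[np.cos(a),np.sin(a)]).round(2),f[2].round(2),"edge",edge(im))
E
python3 - <<'E'
from h import *
print(edge(cv2.imread("pics/scene0.png")))
for n in("s2","s3"):
    im=np.zeros((480,640,3),np.uint8); im[290:440,210:410]=cv2.imread(f"pics/{n}.png")[::4,::4]; print(edge(im))
look("f220")
E
```

```text
(np.float64(387.705), np.float64(387.48470654599896))
(np.float64(391.55087719298245), np.float64(391.37142753130706))
(np.float64(393.65862068965515), np.float64(393.54967637780715))
5.9667 tcp [ 0.5193 -0.2143  0.1808] R 0.0589 turned 221.1 Ft,Fr,Fz -1.73 -6.72 2.26 edge (np.float64(393.63793103448273), np.float64(393.54538775244833))
```

>>> drive_tool(
  deltas=[
    [-0.006,-0.105,-0.007,0,0,0],
    [-0.015,-0.104,-0.007,0,0,0],
    [0,0,0,0,0,0],
  ],
)

```text
time: 6.27
tcp_pos: [0.5181, -0.2244, 0.1802]
orientation: [-0.0, 0.99, 0.143, -0.001]
ft_force: [-8.1, 1.1, 2.0]
grip_width: 0.0214
finger_force: 20.0
```

```bash
python3 -c "
from h import *
look('f230')"
```

```text
6.2667 tcp [ 0.5181 -0.2244  0.1802] R 0.0588 turned 231.0 Ft,Fr,Fz 0.54 -8.14 2.02 edge (np.float64(394.47843137254904), np.float64(394.1437432225282))
```

>>> drive_tool(
  deltas=[
    [-0.024,-0.102,-0.007,0,0,0],
    [-0.032,-0.1,-0.007,0,0,0],
    [0,0,0,0,0,0],
  ],
)

```text
time: 6.57
tcp_pos: [0.5151, -0.2342, 0.1795]
orientation: [-0.001, 0.99, 0.143, -0.001]
ft_force: [-8.7, 3.2, 3.9]
grip_width: 0.0214
finger_force: 20.0
```

```bash
python3 -c "
from h import *
look('f240')"
```

```text
6.5667 tcp [ 0.5151 -0.2342  0.1795] R 0.0588 turned 241.0 Ft,Fr,Fz 0.28 -9.26 3.92 edge (np.float64(394.84615384615387), np.float64(393.76241301486397))
```

```bash
cat > ecc.py <<'E'
import cv2,numpy as np,sys
def load(n):
    im=cv2.imread(f"pics/{n}.png")
    if im.shape[0]!=480:
        z=np.zeros((480,640,3),np.uint8); z[290:440,210:410]=im[::4,::4]; im=z
    return cv2.cvtColor(im,cv2.COLOR_BGR2GRAY).astype(np.float32)
ref=load("f220"); T=ref[379:397,275:301]
for n in sys.argv[1:]:
    W=np.array([[1,0,275],[0,1,379]],np.float32)
    try: cc,W=cv2.findTransformECC(T,load(n),W,cv2.MOTION_TRANSLATION,(3,200,1e-6),None,1); print(n,round(cc,3),(W[:,2]-[275,379]).round(3))
    except cv2.error as e: print(n,"fail")
E
python3 ecc.py s2 s3 f220 f230 f240
```

```text
s2 0.952 [-0.199 -1.758]
s3 0.999 [ 0.007 -0.021]
f220 1.0 [0. 0.]
f230 0.795 [-0.421  0.391]
f240 0.474 [-0.048 -0.022]
```

>>> drive_tool(
  deltas=[
    [-0.05,-0.097,-0.007,0,0,0],
    [-0.06,-0.092,-0.007,0,0,0],
    [0,0,0,0,0,0],
  ],
)

```text
time: 6.87
tcp_pos: [0.5101, -0.2437, 0.1789]
orientation: [-0.0, 0.99, 0.143, -0.0]
ft_force: [-5.6, 1.9, 2.1]
grip_width: 0.0216
finger_force: 20.0
```

```bash
python3 -c "
from h import *
look('f250')"; python3 ecc.py f230 f240 f250
```

```text
6.8667 tcp [ 0.5101 -0.2437  0.1789] R 0.0586 turned 251.4 Ft,Fr,Fz 1.41 -5.73 2.08 edge (np.float64(394.7625), np.float64(394.7590318888382))
f230 0.795 [-0.421  0.391]
f240 0.474 [-0.048 -0.022]
f250 0.394 [ 0.742 -0.054]
```

```bash
python3 - <<'E'
import cv2,numpy as np
a=[cv2.resize(cv2.imread(f"pics/{n}.png")[365:405,265:315],None,fx=7,fy=7,interpolation=cv2.INTER_NEAREST) for n in("f220","f230","f240","f250")]
cv2.imwrite("pics/m1.png",np.vstack([np.hstack(a[:2]),np.hstack(a[2:])]))
for r in range(386,402): print(r,[cv2.imread(f"pics/{n}.png")[r,287].tolist() for n in("f220","f230","f240","f250")])
E
```

```text
386 [[125, 120, 127], [108, 106, 110], [107, 107, 109], [107, 106, 109]]
387 [[175, 170, 177], [116, 114, 116], [113, 111, 114], [111, 109, 113]]
388 [[211, 207, 212], [117, 115, 121], [115, 113, 117], [119, 113, 117]]
389 [[218, 216, 221], [135, 131, 139], [115, 111, 115], [116, 114, 119]]
390 [[221, 216, 221], [176, 172, 178], [115, 111, 116], [117, 115, 118]]
391 [[218, 216, 222], [202, 199, 205], [116, 115, 117], [117, 114, 119]]
392 [[213, 210, 215], [211, 206, 214], [115, 113, 116], [117, 115, 120]]
393 [[185, 182, 187], [197, 194, 198], [115, 111, 116], [116, 114, 118]]
394 [[130, 126, 131], [150, 148, 150], [100, 101, 101], [106, 103, 106]]
395 [[80, 84, 108], [97, 97, 114], [74, 75, 81], [73, 72, 79]]
396 [[104, 115, 184], [94, 104, 160], [54, 58, 79], [49, 55, 77]]
397 [[145, 161, 237], [134, 149, 228], [64, 69, 111], [59, 67, 106]]
398 [[162, 177, 245], [155, 175, 244], [73, 80, 129], [69, 76, 125]]
399 [[158, 174, 245], [158, 177, 245], [73, 84, 135], [71, 80, 134]]
400 [[158, 175, 245], [160, 177, 246], [80, 88, 144], [74, 83, 135]]
401 [[160, 178, 246], [160, 179, 246], [105, 116, 185], [74, 82, 135]]
```

View pics/m1.png

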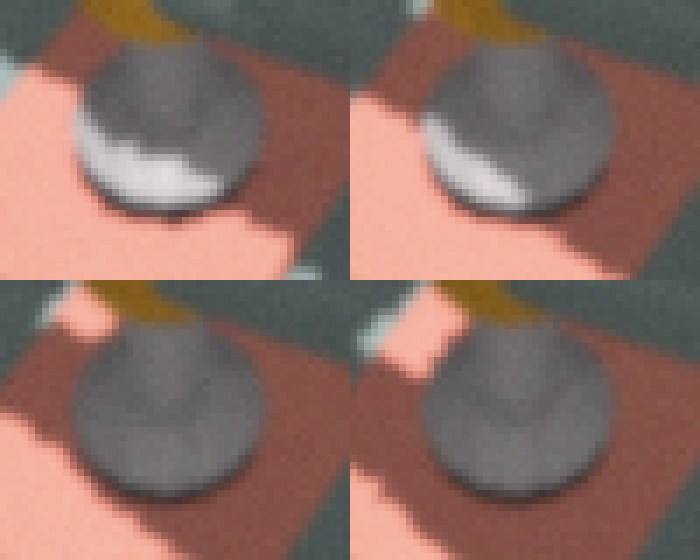

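```bash
cat > ecc2.py <<'E'
import sys; n0=sys.argv[1]
import cv2,numpy as np
L=lambda n:cv2.cvtColor(cv2.imread(f"pics/{n}.png"),cv2.COLOR_BGR2GRAY).astype(np.float32)
ref=L(n0)
for n in sys.argv[2:]:
  for (r0,r1,c0,c1) in ((388,397,282,296),(384,397,280,302)):
    W=np.array([[1,0,c0],[0,1,r0]],np.float32)
    cc,W=cv2.findTransformECC(ref[r0:r1,c0:c1],L(n),W,cv2.MOTION_TRANSLATION,(3,200,1e-6),None,1); print(n,round(cc,3),(W[:,2]-[c0,r0]).round(3))
E
python3 ecc2.py f240 f250
```

```text
f250 0.991 [ 0.025 -0.021]
f250 0.975 [-0.059  0.021]
```

>>> drive_tool(
  deltas=[
    [-0.06,-0.087,-0.007,0,0,0],
    [-0.066,-0.082,-0.007,0,0,0],
    [0,0,0,0,0,0],
  ],
)

```text
time: 7.17
tcp_pos: [0.5039, -0.2519, 0.1783]
orientation: [-0.001, 0.99, 0.143, -0.0]
ft_force: [-4.6, 4.5, 3.5]
grip_width: 0.0215
finger_force: 20.0
```

```bash
python3 -c "
from h import *
look('f260')"; python3 ecc2.py f240 f260
```

```text
7.1667 tcp [ 0.5039 -0.2519  0.1783] R 0.0586 turned 261.6 Ft,Fr,Fz -0.22 -6.38 3.52 edge (np.float64(394.72121212121215), np.float64(394.8025076493978))
f260 0.991 [-0.034 -0.021]
f260 0.973 [-0.048  0.001]
```

The pad stopped moving before 241° and was still sinking at 230°, so contact came at about 236°. I'm aiming for about 281°.

>>> drive_tool(
  deltas=[
    [-0.073,-0.073,-0.007,0,0,0],
    [-0.08,-0.067,-0.007,0,0,0],
    [-0.086,-0.061,-0.007,0,0,0],
    [-0.091,-0.054,-0.006,0,0,0],
    [0,0,0,0,0,0],
    [0,0,0,0,0,0],
  ],
)

```text
time: 7.72
tcp_pos: [0.4877, -0.2646, 0.177]
orientation: [-0.0, 0.99, 0.143, -0.0]
ft_force: [-3.1, 3.9, 1.6]
grip_width: 0.0212
finger_force: 20.0
```

```bash
python3 -c "
from h import *
look('f280')"; python3 ecc2.py f260 f280
```

```text
7.7167 tcp [ 0.4877 -0.2646  0.177 ] R 0.0588 turned 281.7 Ft,Fr,Fz 0.9 -4.92 1.59 edge (np.float64(394.7809523809524), np.float64(394.78408229748635))
f280 0.992 [0.106 0.009]
f280 0.988 [0.052 0.007]
```

Turned to 282°, about 45° past contact, and the tray hasn't moved. Now I'll release and withdraw straight up.

>>> drive_tool(
  deltas=[
    [0,0,0,0,0,0],
    [0,0,0,0,0,0],
    [0,0,0,0,0,0],
    [0,0,0,0,0,0],
    [0,0,0,0,0,0],
    [0,0,0,0,0,0],
  ],
  hand=0.6,
)

```text
time: 8.27
tcp_pos: [0.4882, -0.2645, 0.177]
orientation: [0.0, 0.99, 0.143, 0.0]
ft_force: [-0.0, 0.3, -0.1]
grip_width: 0.0546
finger_force: 0.0
```

>>> drive_tool(
  deltas=[
    [0,0,0.3,0,0,0],
    [0,0,0.5,0,0,0],
    [0,0,0.5,0,0,0],
    [0,0,0.5,0,0,0],
    [0,0,0.3,0,0,0],
    [0,0,0,0,0,0],
    [0,0,0,0,0,0],
  ],
)

```text
time: 8.85
tcp_pos: [0.4881, -0.2645, 0.2821]
orientation: [0.0, 0.99, 0.143, 0.0]
ft_force: [0.3, -1.2, 0.3]
grip_width: 0.056
finger_force: 0.0
```

```bash
python3 - <<'E'
from h import *
look("end"); o=get_obs(); im,d=camera("wrist"); P=wcloud(d,o); g=im.astype(int)
m=(g[...,2]>100)&(g[...,1]<60)&(g[...,0]<70)&(P[...,2]>.14)&(P[...,2]<.2); q=P[m]; print(len(q),q.mean(0).round(4),np.percentile(q[:,2],98).round(4))
v=q.mean(0)[:2]-[.4605,-.2125]; print((-140.7-np.degrees(np.arctan2(v[1],v[0])))%360)
s=cv2.imread("pics/end.png"); cv2.imwrite("pics/endc.png",cv2.resize(s[230:460,180:420],(720,600)))
E
```

```text
8.85 tcp [ 0.4881 -0.2645  0.2821] R 0.0589 turned 281.3 Ft,Fr,Fz 0.3 1.23 0.31 edge (np.float64(394.7076923076923), np.float64(394.73268818825494))
513 [ 0.491  -0.2637  0.1848] 0.1867
278.5210893561715
```

View pics/endc.png

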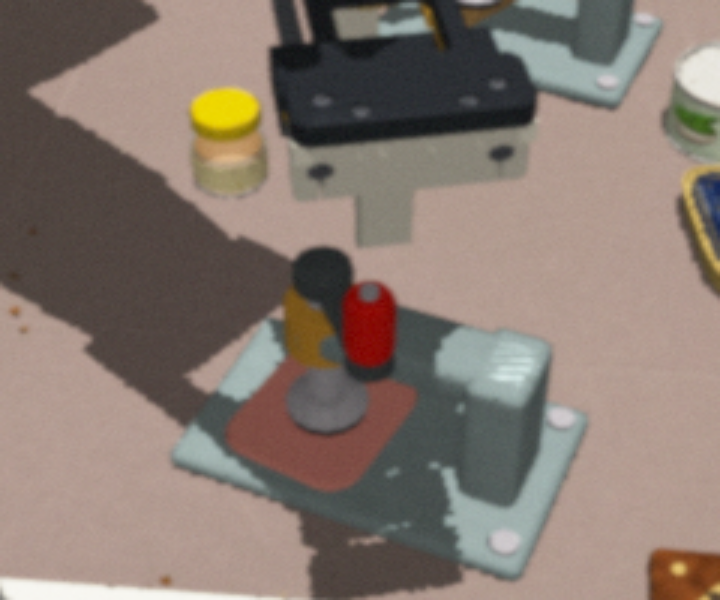

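The end view shows the pad resting on the tray, with the gripper well clear above the free knob (red, at about (370,330) in the crop). The tray hasn't shifted, and the knob has sunk about 19 mm, which agrees with about 282°.

```bash
python3 -c "
from station import *
print(close_job())"
```

```text
the job is handed in; nothing more can be done
None
```

I cranked the tray's clamp clockwise until its pad met the tray, snugged it about 45° more (estimated from camera tracking, good to about 5°), then let go and backed off. The tray stayed put, I left the peg's clamp alone, and the job was handed in at about 9 s; no verdict came back.

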